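# Seat the slide-tray lid and slide the tray to its click stop

## Robot

A 6-joint arm with a two-finger parallel gripper is mounted at the origin on the work surface. World frame = base frame: x ahead of the robot, y to its left, z up, the work surface at z = 0. Lengths are in m, angles in rad, forces in N, time in s.
With the tool pointing down it reaches from about 0.35 to 0.875 m from the base axis. Payload 4.2 kg.
Tool frame: the origin (TCP) lies on the front face of the gripper's body, between the roots of the fingers; the fingertips stand 70 mm ahead of it and the grasp point (between the pads) lies 51 mm ahead of it; z points along the fingers, y is the line along which they close (so a half turn about z gives the same grasp; the last joint's range is limited). The gripper opens to 87 mm and grips with 3 to 60 N. Pads are 19 mm wide; open, the fingers measure 117 mm over their backs; the gripper's body (75 mm by 190 mm) begins 51 mm behind the grasp point.
Start: joints at [1.598, 0.385, 0.008, 0, -1.194, -0.259], TCP at [0.144, 0.608, 0.292] pointing down, gripper open.
Joint ranges: [-3.14, 3.14], [-1.21, 2.06], [-1.07, 1.41], [-3.16, 2.05], [-2.99, -0.16], [-3.1, 3.1]. Speed limits (rad/s): [2.79, 2.79, 3.14, 3.14, 3.14, 3.14].

## Interface

Orientations are given as a rotation vector (axis times angle).
In Python, from cell import robot gives the robot as it stands. The module is installed in compiled form; this text tells all that it offers.
- The arm moves only by the shell command python3 -m pendant [FORCE], which reads ROWS from standard input. ROWS is a JSON list of rows, 1 to 8 of them, each an object with the fields d (a list: dx, dy, dz in units of 20 mm), rz (a turn about the tool's z in units of 0.2 rad), jaw (the finger opening in m); a field left out counts as zero (the opening has to be given); each row shifts and turns the commanded pose from where the row before left it, along the tool's axes as they then stand; what a row does not reach is not made up. A row lasts 1/12 s, in which the tool goes at most 0.0417 m and 0.125 rad, less where a joint would pass 70% of its speed; a pose out of reach is approached as far as the arm can. The fingers move at their own pace and stop on an object; FORCE is the grip in N (left out, the last holds). Time passes only in rows, so rows that do not move let the fingers close. It prints the time, the measured TCP pose, the force, the opening and the grip force at its end. Input that does not fit is refused with a message, and nothing moves.
- robot.observe(): the state, without advancing time (a new reading comes with each control period).
- robot.capture(name): name is "scene" or "top" or "wrist"; returns (picture, depth): 420x560x3 uint8, red, green, blue; 420x560 float32, m along the optical axis (not along the pixel's ray), 0 where there is no reading.
- robot.calibration(name): a dict with "vertical_fov" (degrees; the focal length in pixels is half the picture's height over the tangent of half this angle, whatever the lens; pixels are square), "cx", "cy" (the principal point, pixels), "rvec" (rotation vector, rad) and "tvec" (3), from world to camera coordinates, as OpenCV has them. Camera axes: x right, y down, z forward; pixel columns grow to the right and rows downward; lengths in m; the calibration is good to about 2 mm. A picture is of the moment at which its call begins: read the wrist's pose just before it. calibration takes no time and is no camera call; for the wrist camera it gives the pose at the moment of the call.
- robot.job_done(): hands the job in; it is judged then, once.
The state is a dict: "time_s": time; "qpos": joint angles; "qvel": joint speeds; "joint_efforts": joint torques, N m; "tcp_pos": TCP position; "ee_rot": TCP orientation; "ft_force": force on the tool from outside, world axes, zero at the start; "torque": the same for the moment, N m; "finger_gap": finger opening in m; "gripper_force": force on a finger pad.
Only numpy, scipy, OpenCV 4.12 (cv2) and the standard library are available. Lean on these libraries where they do the work, as an engineer would, in place of code of your own. Each camera call takes 0.05 s, during which the arm holds its last target. There are 200 camera calls.

## Task

Get the slide ready for scanning on the desktop slide scanner: press the raised white lid of the slide tray straight down until it is fully seated, then take the tray by its upright black fin and slide it towards the scanner's head until the spring ball clicks into the tray's notch. Stop at that click, not at the end of the rail, and finish while still holding the fin, with the tray sitting in the notch; leave the pencil cup, remote control, glue stick and slide box on the desk alone.

Things in the scene. Friction and masses are not known exactly. Their poses are not given: they have to be found in the camera images.
- scanner: Slide scanner fixed to the desk: grey base plate 400 mm long (its y), 130 wide (x -55 to +75), 20 thick; origin on the desk under its middle, z up. A metal tray 64 x 200 mm (top 32 mm above the desk) slides on it along x = 0 towards the black head at the +y end (y 80 to 200, 70 mm high, slot roof 38 mm above the desk).
- fin (a point): Black upright fin at the tray's rear, rigid with the tray, to pinch from above: 14 mm thick along the scanner's x, 24 long along y, 36 high. This point is its foot's centre, on the tray's top 32 mm above the desk; axes as the scanner's. 130 mm behind the lid's centre. The tray's top lies under the fingers: keep fingertips over 34 mm.
- tray (a joint): Tray travel along the scanner's +y, to the head, in m: 0 to 0.15 (end stops). Starts at 0.01 to 0.05. About 1.5 N friction; stays where left. Its notch meets the spring ball somewhere from 0.09 to 0.125: the place differs each time and must be felt. Past the notch it runs on to the end stop.
- lid_top (a point): Centre of the top face of the tray's lid, a flat white plate 56 x 56 mm with a grey disc mark to press on. The face is 39 to 41 mm above the desk while raised, 34 mm when seated (2 mm above the tray). A raised lid jams at the head's slot, at a tray travel of about 0.057.
- lid (a joint): How far the lid is pressed down, in m: 0 fully raised, 0.007 fully seated on a hard stop. Starts at 0 to 0.002. Moves straight down against about 5 N of friction and stays where left.
- pin (a joint): Spring ball (12 mm) in a small steel block, 36 mm high, beside the tray's +x edge: how far it is pushed back, in m. About 0.003 riding on the tray's edge, 0 to 0.0003 in the notch's middle. It draws the tray in (up to about 8 N) from some 6 mm either side and resists leaving with about 10 N; the tray centres itself if the grip is loosened.

How it is judged:
By the outcome, as a careful person would: the job done as asked, in the order asked, and still so for the second after the job is handed in, while the arm keeps its last pose, push and grip.
It also fails if it takes over 69 s, if anything falls off the work surface, if the arm or the gripper's body presses on something with over 40 N, if the wrist force passes 120 N, or if a joint passes its speed limit or range.

## Working session

There is one attempt and no reset: what is moved stays moved. The work goes in short steps, Python scripts to look and compute and a shell command to move; the robot and the scene stay as the last step left them, time stands still between calls to the robot, and variables do not carry over. Pictures are saved under pics/ and viewed, at most 10 in all, crops included, and the job is handed in when it is done.

```bash
mkdir -p pics; cat > h.py <<'E'
from cell import robot
import numpy as np, cv2
def cap(n,save=None):
    c=robot.calibration(n); p,d=robot.capture(n)
    if save: cv2.imwrite('pics/'+save,p[:,:,::-1])
    np.savez('pics/'+(save or n)+'.npz',p=p,d=d,**{k:np.array(v) for k,v in c.items()})
    return p,d,c
def ld(f):
    z=np.load('pics/'+f+'.npz'); return z['p'],z['d'],{k:z[k] for k in z.files}
def world(c,u,v,z):
    f=210/np.tan(np.radians(float(c['vertical_fov']))/2)
    R=cv2.Rodrigues(np.array(c['rvec'],float))[0]; t=np.array(c['tvec'],float).ravel()
    u=np.asarray(u,float);v=np.asarray(v,float);z=np.asarray(z,float)
    P=np.stack([(u-c['cx'])/f*z,(v-c['cy'])/f*z,z],-1)
    return (P-t)@R
def ray(c,u,v):
    o=world(c,0,0,0); d=world(c,u,v,1)-o; return o,d
def atz(c,u,v,h):
    o,d=ray(c,u,v); return o+d*(h-o[2])/d[2]
E
python3 - <<'E'
from h import *
for n in ('scene','top','wrist'): cap(n,n+'0.png')
s=robot.observe(); print({k:np.round(v,4) for k,v in s.items()})
a=[cv2.imread(f'pics/{n}0.png') for n in('top','wrist')]
cv2.imwrite('pics/both.png',cv2.resize(np.vstack(a),(400,600)))
E
```

```text
{'time_s': np.float64(0.15), 'qpos': array([ 1.5976e+00,  3.8540e-01,  6.9000e-03, -3.0000e-04, -1.1940e+00,
       -2.5860e-01]), 'qvel': array([-0.0005, -0.0026,  0.0059,  0.0017, -0.0013, -0.0006]), 'joint_efforts': array([-2.00000e-04, -3.91052e+01,  1.87586e+01,  4.22240e+00,
        1.24000e-02, -1.00000e-04]), 'tcp_pos': array([0.1435, 0.608 , 0.2914]), 'ee_rot': array([ 3.1189e+00, -3.6330e-01, -1.0000e-04]), 'ft_force': array([-2.488e-01,  8.746e-01, -8.000e-04]), 'torque': array([ 0.0313, -0.0286,  0.039 ]), 'gripper_force': np.float64(0.0), 'finger_gap': np.float64(0.0868)}
```

View pics/top0.png

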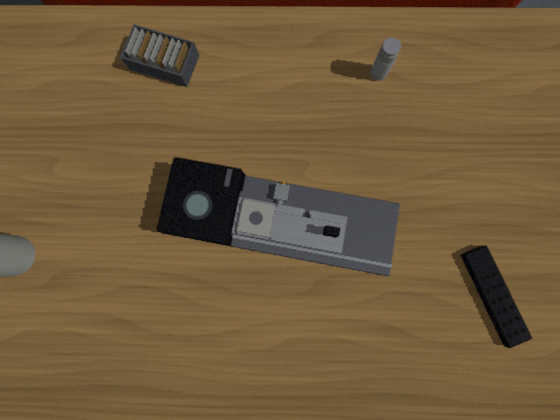

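View pics/scene0.png

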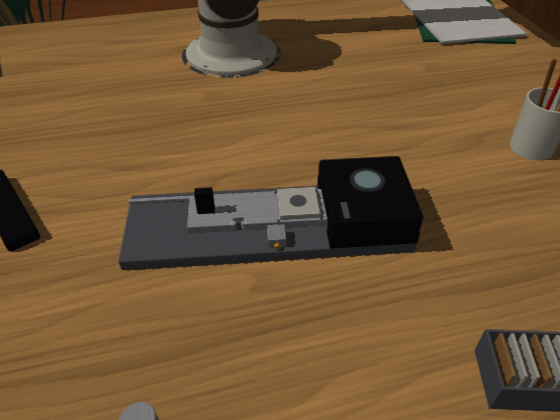

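The top view shows the lid's disc at about (256,218) and the fin at (331,231). The head is on the left and the ball block is at (281,191). The scene view shows the disc at (298,201) and the fin's top at (204,192).

```bash
python3 - <<'E'
from h import *
T=ld('top0.png');S=ld('scene0.png')
def tri(a,b):
    o1,d1=ray(T[2],*a);o2,d2=ray(S[2],*b)
    A=np.stack([d1,-d2],1);k=np.linalg.lstsq(A,o2-o1,rcond=None)[0]
    p,q=o1+k[0]*d1,o2+k[1]*d2; return (p+q)/2,np.linalg.norm(p-q)
print('disc',tri((256,218),(298,201)))
# clouds
vv,uu=np.mgrid[:420,:560]
for n,X in(('top',T),('scene',S)):
    p,d,c=X; W=world(c,uu,vv,d); g=p.astype(int).sum(2)
    box=(uu>232)&(uu<352)&(vv>170)&(vv<275) if n=='top' else (uu>120)&(uu<325)&(vv>180)&(vv<268)
    fin=box&(d>0)&(W[...,2]>.055)&(g<150)
    print(n,'fin n',fin.sum(),np.round([np.median(W[fin],0),W[fin].min(0),W[fin].max(0)],4))
    u,v=((256,218) if n=='top' else (298,201)); print('disc depth',W[v-1:v+2,u-1:u+2].reshape(-1,3).mean(0))
    lid=box&(p[...,0]>120)&(p[...,2]<p[...,0]*.97)&(W[...,2]>.033)&(W[...,2]<.046)
    L=W[lid];print('lid?',lid.sum(),L.mean(0))
    hb=(d>0)&(W[...,2]>.062)&(W[...,2]<.078)&(g<120)&((uu<250)&(uu>150)&(vv>150)&(vv<250) if n=='top' else (uu>315)&(uu<425)&(vv>150)&(vv<250))
    H=W[hb][:,:2]; r=cv2.minAreaRect(H.astype(np.float32)*1000); print('head',r,np.median(W[hb][:,2]))
    pl=(d>0)&(W[...,2]>.014)&(W[...,2]<.026)
    pl=pl&box; pl=cv2.erode(pl.astype(np.uint8),np.ones((2,2)))>0
    r=cv2.minAreaRect(W[pl][:,:2].astype(np.float32)*1000);print('plate',r)
    im=cv2.resize(p[150:280,150:410] if n=='top' else p[150:280,110:370],None,fx=3,fy=3,interpolation=2); cv2.imwrite(f'pics/c_{n}.png',im[:,:,::-1])
E
```

```text
disc (array([0.54503493, 0.00112637, 0.03852614]), np.float64(0.001207355625264595))
top fin n 391 [[ 0.5807  0.031   0.0679]
 [ 0.5161 -0.1378  0.055 ]
 [ 0.62    0.039   0.0721]]
disc depth [5.44749209e-01 4.19748246e-04 3.99146484e-02]
lid? 789 [0.54528107 0.00083225 0.03953906]
head ((570.5204467773438, 93.05669403076172), (120.31390380859375, 128.0681610107422), 80.34461212158203) 0.06899491279715232
plate ((543.4303588867188, -70.20238494873047), (213.34844970703125, 127.54207611083984), 80.49650573730469)
scene fin n 275 [[ 0.5292 -0.1253  0.0657]
 [ 0.5148 -0.1395  0.055 ]
 [ 0.5637  0.0388  0.0701]]
disc depth [0.54671233 0.00125326 0.04010377]
lid? 874 [ 5.46303342e-01 -2.68465336e-04  3.99111927e-02]
head ((572.1739501953125, 92.19515228271484), (119.59909057617188, 129.8717803955078), 80.5736312866211) 0.06936490156880631
plate ((539.90869140625, -103.54815673828125), (277.3834533691406, 129.71929931640625), 80.50033569335938)
```

View pics/wrist0.png

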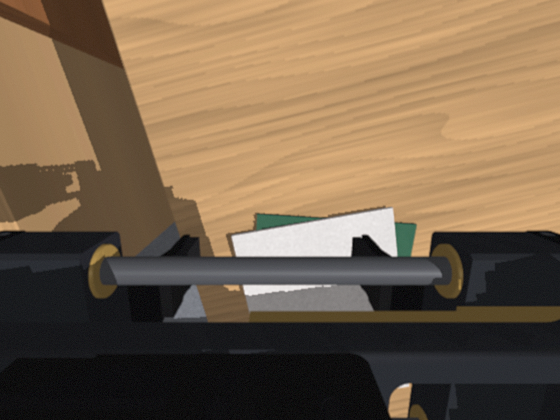

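Careful with the scale: shifts go in units of 20 mm and turns go in units of 0.2 rad. That gives: 0.12 rad is 0.6.

```bash
echo '[{"rz": 0.6, "jaw": 0}, {"rz": 0.6, "jaw": 0}, {"rz": 0.6, "jaw": 0}, {"rz": 0.6, "jaw": 0}, {"rz": 0.6, "jaw": 0}, {"rz": 0.6, "jaw": 0}, {"rz": 0.6, "jaw": 0}, {"rz": 0.6, "jaw": 0}]' | python3 -m pendant 20; echo '[{"rz": 0.6, "jaw": 0}, {"rz": 0.6, "jaw": 0}, {"rz": 0.6, "jaw": 0}, {"rz": 0.6, "jaw": 0}, {"rz": 0.33, "jaw": 0}, {"jaw": 0}]' | python3 -m pendant
cat > st.py <<'E'
from h import *
import sys
s=robot.observe(); R=cv2.Rodrigues(np.array(s['ee_rot']))[0]
T={'lid':[.5455,.0008],'fin':[.5240,-.1274]}
for k,v in T.items(): print(k,'tool xyz delta (world z of tip shown)',np.round(R.T@np.r_[np.array(v)-s['tcp_pos'][:2],0],4))
print('tip z',round(s['tcp_pos'][2]-.07,4),'yaw y deg',np.degrees(np.arctan2(R[1,1],R[0,1])).round(2),'F',np.round(s['ft_force'],2),'q',np.round(s['qpos'],2),'t',s['time_s'],'gap',s['finger_gap'])
E
python3 st.py
```

```text
time_s: 0.82
tcp_pos: [0.1435, 0.6081, 0.2918]
ee_rot: [2.594, -1.771, 0.001]
ft_force: [0.4, 0.8, -0.2]
finger_gap: 0.0417
gripper_force: 0.0
time_s: 1.32
tcp_pos: [0.1435, 0.6081, 0.2918]
ee_rot: [2.027, -2.4, 0.001]
ft_force: [0.5, 0.2, 0.0]
finger_gap: 0.0039
gripper_force: 0.0
lid tool xyz delta (world z of tip shown) [ 5.315e-01 -4.980e-01  5.000e-04]
fin tool xyz delta (world z of tip shown) [ 6.615e-01 -4.982e-01  6.000e-04]
tip z 0.2218 yaw y deg 170.37 F [0.55 0.22 0.01] q [ 1.6   0.39  0.01 -0.   -1.19 -1.77] t 1.3167 gap 0.003895041448848112
```

```bash
R='';
echo '[{"d": [1.475, -1.385, 0], "jaw": 0}, {"d": [1.475, -1.385, 0], "jaw": 0}, {"d": [1.475, -1.385, 0], "jaw": 0}, {"d": [1.475, -1.385, 0], "jaw": 0}, {"d": [1.475, -1.385, 0], "jaw": 0}, {"d": [1.475, -1.385, 0], "jaw": 0}, {"d": [1.475, -1.385, 0], "jaw": 0}, {"d": [1.475, -1.385, 0], "jaw": 0}]' | python3 -m pendant
echo '[{"d": [1.475, -1.385, 0], "jaw": 0}, {"d": [1.475, -1.385, 0], "jaw": 0}, {"d": [1.475, -1.385, 0], "jaw": 0}, {"d": [1.475, -1.385, 0], "jaw": 0}, {"d": [1.475, -1.385, 0], "jaw": 0}, {"d": [1.475, -1.385, 0], "jaw": 0}, {"d": [1.475, -1.385, 0], "jaw": 0}, {"d": [1.475, -1.385, 0], "jaw": 0}]' | python3 -m pendant
echo '[{"d": [1.475, -1.385, 0], "jaw": 0}, {"d": [1.475, -1.385, 0], "jaw": 0}, {"jaw": 0}]' | python3 -m pendant
python3 st.py; python3 -c "
from h import *
cap('wrist','w1.png')"
```

```text
time_s: 1.98
tcp_pos: [0.3234, 0.3368, 0.2924]
ee_rot: [-2.032, 2.396, 0.0]
ft_force: [0.5, 0.5, 0.2]
finger_gap: 0.0002
gripper_force: 0.0
time_s: 2.65
tcp_pos: [0.5028, 0.0672, 0.2924]
ee_rot: [-2.031, 2.396, -0.0]
ft_force: [-0.1, 1.1, -1.0]
finger_gap: 0.0003
gripper_force: 0.0
time_s: 2.9
tcp_pos: [0.5496, -0.0031, 0.2915]
ee_rot: [2.023, -2.403, 0.002]
ft_force: [0.7, 0.7, -0.2]
finger_gap: 0.0001
gripper_force: 0.0
lid tool xyz delta (world z of tip shown) [-0.0031  0.0047 -0.    ]
fin tool xyz delta (world z of tip shown) [0.1269 0.004  0.0002]
tip z 0.2215 yaw y deg 170.18 F [ 0.74  0.69 -0.18] q [ 0.29  0.26 -0.18  0.   -1.13 -0.46] t 2.9 gap 8.069293757686754e-05
```

View pics/w1.png

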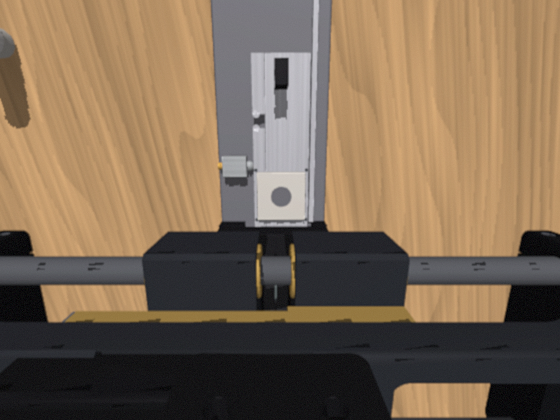

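The wrist view shows the disc at (281,197), the fin's top at about (281,62), the ball at about (250,166) and the notch at about (258,121).

```bash
python3 - <<'E'
from h import *
p,d,c=ld('w1.png')
g=cv2.cvtColor(p,cv2.COLOR_RGB2GRAY)
vv,uu=np.mgrid[:420,:560]
m=(g<170)&(abs(uu-281)<15)&(abs(vv-197)<15); u,v=uu[m].mean(),vv[m].mean()
print('disc',u,v,atz(c,u,v,.04),'depth',world(c,u,v,d[int(v),int(u)]))
W=world(c,uu,vv,d)
f=(d>0)&(W[...,2]>.06)&(abs(uu-281)<20)&(vv>40)&(vv<110)
u,v=uu[f].mean(),vv[f].mean();print('fin top',u,v,f.sum(),W[f].mean(0),W[f].min(0),W[f].max(0))
l=(g>180)&(W[...,2]>.036)&(W[...,2]<.045)&(vv>165)&(vv<225)
print('lid rect',cv2.minAreaRect(W[l][:,:2].astype(np.float32)*1000),W[l][:,2].mean())
a=atz(c,250,166,.026);b=atz(c,258,121,.03);print('ball-notch',a,b,(a-b)[:2]@[.167,.986])
cv2.imwrite('pics/w1c.png',cv2.resize(p[40:230,210:340,::-1],None,fx=3,fy=3,interpolation=2))
E
```

```text
disc 280.77581120943955 196.32448377581122 [0.54288916 0.00199507 0.04      ] depth [0.54288114 0.00189876 0.04046423]
fin top 281.4543147208122 71.39593908629442 394 [ 0.52112525 -0.12540586  0.06678584] [ 0.51302689 -0.13852931  0.06170996] [ 0.52932679 -0.11283024  0.06927862]
lid rect ((542.7723999023438, 1.7552051544189453), (53.8573112487793, 55.213836669921875), 80.16927337646484) 0.039445886880043954
ball-notch [ 0.57280524 -0.03731091  0.026     ] [ 0.55387419 -0.08561829  0.03      ] 0.05079256311294621
```

```bash
sed -i "s/\[.5455,.0008\]/[.5440,.0015]/;s/\[.5240,-.1274\]/[.5222,-.1265]/" st.py
echo '[{"d": [0, 0, 1.5], "jaw": 0}, {"d": [0, 0, 2], "jaw": 0}, {"d": [0, 0, 2], "jaw": 0}, {"d": [0, 0, 1.5], "jaw": 0}, {"d": [0, 0, 1], "jaw": 0}, {"jaw": 0}, {"jaw": 0}]' | python3 -m pendant; python3 st.py
```

```text
time_s: 3.53
tcp_pos: [0.5465, 0.0024, 0.1318]
ee_rot: [2.03, -2.395, -0.001]
ft_force: [-0.2, 1.8, 1.0]
finger_gap: 0.0002
gripper_force: 0.0
lid tool xyz delta (world z of tip shown) [0.0013 0.0023 0.    ]
fin tool xyz delta (world z of tip shown) [0.1311 0.0028 0.0002]
tip z 0.0618 yaw y deg 170.57 F [-0.23  1.78  0.97] q [ 0.3   0.43 -0.39  0.   -0.76 -0.47] t 3.5333 gap 0.00017318526544132893
```

```bash

echo '[{"d": [0.05, 0.1, 0.4], "jaw": 0}, {"d": [0, 0, 0.4], "jaw": 0}, {"d": [0, 0, 0.15], "jaw": 0}, {"jaw": 0}, {"jaw": 0}]' | python3 -m pendant; echo '[{"d": [0, 0, 0.05], "jaw": 0}, {"d": [0, 0, 0.05], "jaw": 0}, {"d": [0, 0, 0.05], "jaw": 0}, {"d": [0, 0, 0.05], "jaw": 0}, {"d": [0, 0, 0.05], "jaw": 0}, {"jaw": 0}]' | python3 -m pendant; echo '[{"d": [0, 0, 0.05], "jaw": 0}, {"d": [0, 0, 0.05], "jaw": 0}, {"jaw": 0}]' | python3 -m pendant;  python3 st.py
```

```text
time_s: 3.95
tcp_pos: [0.545, 0.0012, 0.1136]
ee_rot: [-2.028, 2.398, -0.001]
ft_force: [-0.1, 0.1, 0.4]
finger_gap: 0.0001
gripper_force: 0.0
time_s: 4.45
tcp_pos: [0.545, 0.0011, 0.1086]
ee_rot: [-2.028, 2.398, -0.001]
ft_force: [-0.5, 0.4, 3.7]
finger_gap: 0.0004
gripper_force: 2.1
time_s: 4.7
tcp_pos: [0.545, 0.0011, 0.1063]
ee_rot: [-2.028, 2.399, -0.001]
ft_force: [-0.5, -0.5, 5.0]
finger_gap: 0.0004
gripper_force: 2.1
lid tool xyz delta (world z of tip shown) [-0.0002  0.0011 -0.    ]
fin tool xyz delta (world z of tip shown) [ 0.1297  0.0013 -0.    ]
tip z 0.0363 yaw y deg 170.44 F [-0.54 -0.5   4.97] q [ 0.3   0.46 -0.42  0.   -0.69 -0.47] t 4.7 gap 0.00037842314192375754
```

Lid sliding at about 5 N; continue to the hard stop.

```bash

echo '[{"d": [0, 0, 0.05], "jaw": 0}, {"d": [0, 0, 0.05], "jaw": 0}, {"jaw": 0}]' | python3 -m pendant; echo '[{"d": [0, 0, 0.05], "jaw": 0}, {"jaw": 0}, {"jaw": 0}]' | python3 -m pendant;  echo '[{"d": [0, 0, 0.05], "jaw": 0}, {"jaw": 0}, {"jaw": 0}]' | python3 -m pendant
```

```text
time_s: 4.95
tcp_pos: [0.545, 0.0011, 0.1041]
ee_rot: [-2.028, 2.399, -0.0]
ft_force: [-1.2, -0.5, 3.8]
finger_gap: 0.0007
gripper_force: 1.8
time_s: 5.2
tcp_pos: [0.5451, 0.0012, 0.104]
ee_rot: [-2.029, 2.398, -0.001]
ft_force: [-2.8, -0.2, 10.5]
finger_gap: 0.0001
gripper_force: 4.5
time_s: 5.45
tcp_pos: [0.5451, 0.0012, 0.1039]
ee_rot: [-2.029, 2.398, -0.001]
ft_force: [-4.2, 1.1, 13.7]
finger_gap: 0.0004
gripper_force: 7.2
```

```bash

echo '[{"d": [0, 0, 0.05], "jaw": 0}, {"d": [0, 0, 0.05], "jaw": 0}, {"jaw": 0}]' | python3 -m pendant; echo '[{"d": [0, 0, -1], "jaw": 0}, {"d": [0, 0, -1.5], "jaw": 0.05}, {"d": [0, 0, -1], "jaw": 0.05}, {"d": [1.5, 0, 0], "jaw": 0.05}, {"d": [2, 0, 0], "jaw": 0.05}, {"d": [2, 0, 0], "jaw": 0.05}, {"d": [1, 0.05, 0], "jaw": 0.05}, {"jaw": 0.05}]' | python3 -m pendant; echo '[{"jaw": 0.05}, {"jaw": 0.05}]' | python3 -m pendant;python3 st.py
python3 - <<'E'
from h import *
cap('scene','s1.png')
p,d,c=cap('top','t1.png')
for n,(u,v) in(('t1.png',(256,218)),('s1.png',(298,202))):
    p,d,c=ld(n); print(n,world(c,u,v,d[v,u]))
a=[cv2.resize(ld('t1.png')[0][150:280,150:410],None,fx=3,fy=3),cv2.resize(ld('s1.png')[0][110:270,110:370],None,fx=3,fy=3)]
o=cv2.resize(np.vstack(a),None,fx=.68,fy=.68); cv2.imwrite('pics/c1.png',o[:,:,::-1])
E
```

```text
time_s: 5.7
tcp_pos: [0.5451, 0.0012, 0.1036]
ee_rot: [-2.03, 2.397, -0.002]
ft_force: [-8.0, 0.4, 25.7]
finger_gap: 0.0004
gripper_force: 12.7
time_s: 6.37
tcp_pos: [0.5204, -0.13, 0.1691]
ee_rot: [2.021, -2.403, -0.003]
ft_force: [-0.4, 0.7, -0.3]
finger_gap: 0.0393
gripper_force: 0.0
time_s: 6.53
tcp_pos: [0.5221, -0.1266, 0.1696]
ee_rot: [2.028, -2.399, -0.001]
ft_force: [0.2, -0.1, 0.3]
finger_gap: 0.0476
gripper_force: 0.0
lid tool xyz delta (world z of tip shown) [-0.13   -0.0003  0.    ]
fin tool xyz delta (world z of tip shown) [-0.0002 -0.0001 -0.    ]
tip z 0.0996 yaw y deg 170.42 F [ 0.17 -0.12  0.33] q [ 0.06  0.36 -0.37 -0.   -0.84 -0.23] t 6.5333 gap 0.047577509325859614
t1.png [ 0.49706043 -0.0322571   0.44001879]
s1.png [0.54298171 0.00240095 0.03453655]
```

View pics/c1.png

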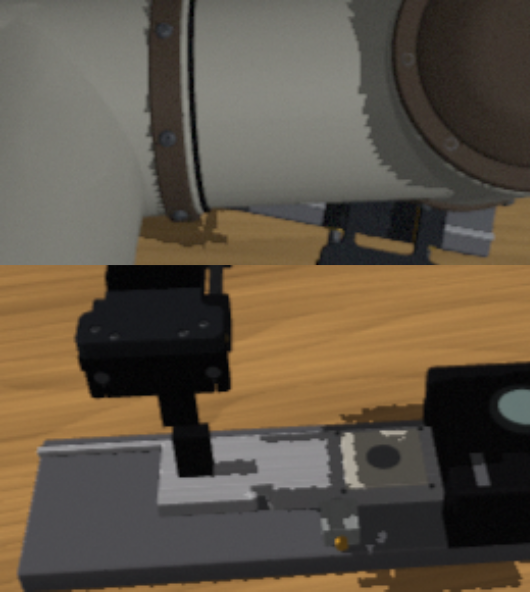

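The lid now reads 34.5 mm, so it is seated, and the gripper is above the fin. I'll descend and pinch.

```bash

echo '[{"d": [0, 0, 1], "jaw": 0.05}, {"d": [0, 0, 1], "jaw": 0.05}, {"d": [0, 0, 0.75], "jaw": 0.05}, {"d": [0, 0, 0.25], "jaw": 0.05}, {"jaw": 0.05}, {"jaw": 0.05}]' | python3 -m pendant; echo '[{"jaw": 0.0}, {"jaw": 0}, {"jaw": 0}, {"jaw": 0}, {"jaw": 0}, {"jaw": 0}, {"jaw": 0}, {"jaw": 0}]' | python3 -m pendant 25;python3 st.py
```

```text
time_s: 7.13
tcp_pos: [0.5228, -0.1263, 0.1106]
ee_rot: [-2.03, 2.397, -0.001]
ft_force: [-0.2, 0.2, -0.1]
finger_gap: 0.0501
gripper_force: 0.0
time_s: 7.8
tcp_pos: [0.5225, -0.127, 0.1104]
ee_rot: [-2.028, 2.398, -0.001]
ft_force: [1.0, 0.0, -0.6]
finger_gap: 0.0139
gripper_force: 25.0
lid tool xyz delta (world z of tip shown) [-1.303e-01  1.000e-04 -0.000e+00]
fin tool xyz delta (world z of tip shown) [-0.0004  0.0004 -0.    ]
tip z 0.0404 yaw y deg 170.45 F [ 1.    0.01 -0.6 ] q [ 0.06  0.44 -0.43  0.   -0.7  -0.23] t 7.8 gap 0.013890558185456972
```

```bash

echo '[{"d": [-0.15, 0, 0], "jaw": 0}, {"d": [-0.2, 0, 0], "jaw": 0}, {"d": [-0.2, 0, 0], "jaw": 0}, {"d": [-0.2, 0, 0], "jaw": 0}, {"jaw": 0}]' | python3 -m pendant; echo '[{"d": [-0.2, 0, 0], "jaw": 0}, {"d": [-0.2, 0, 0], "jaw": 0}, {"d": [-0.2, 0, 0], "jaw": 0}, {"d": [-0.15, 0, 0], "jaw": 0}, {"d": [-0.1, 0, 0], "jaw": 0}, {"jaw": 0}, {"jaw": 0}]' | python3 -m pendant
cat > tr.py <<'E'
from h import *
s=robot.observe();n=np.array([.168,.986]);print('travel since grasp mm',round(1000*((np.array(s['tcp_pos'])[:2]-[.5225,-.127])@n),2),'Fy',round(np.array(s['ft_force'])[:2]@n,2),'F',np.round(s['ft_force'],1),'gap',round(s['finger_gap'],4),s['time_s'])
E
python3 tr.py
```

```text
time_s: 8.22
tcp_pos: [0.5251, -0.1118, 0.1104]
ee_rot: [-2.029, 2.398, -0.001]
ft_force: [1.1, -0.7, 0.8]
finger_gap: 0.0141
gripper_force: 25.0
time_s: 8.8
tcp_pos: [0.5279, -0.0948, 0.1104]
ee_rot: [-2.028, 2.398, -0.0]
ft_force: [0.9, 0.1, 0.9]
finger_gap: 0.0136
gripper_force: 25.0
travel since grasp mm 32.61 Fy 0.22 F [0.9 0.1 0.9] gap 0.0136 8.8
```

```bash

echo '[{"d": [-0.05, 0, 0], "jaw": 0}, {"d": [-0.05, 0, 0], "jaw": 0}]' | python3 -m pendant>/dev/null; python3 tr.py
echo '[{"d": [-0.05, 0, 0], "jaw": 0}, {"d": [-0.05, 0, 0], "jaw": 0}]' | python3 -m pendant>/dev/null; python3 tr.py
echo '[{"d": [-0.05, 0, 0], "jaw": 0}, {"jaw": 0}]' | python3 -m pendant>/dev/null; python3 tr.py
echo '[{"d": [-0.05, 0, 0], "jaw": 0}, {"jaw": 0}]' | python3 -m pendant>/dev/null; python3 tr.py
echo '[{"d": [-0.05, 0, 0], "jaw": 0}, {"jaw": 0}]' | python3 -m pendant>/dev/null; python3 tr.py
echo '[{"d": [-0.05, 0, 0], "jaw": 0}, {"jaw": 0}]' | python3 -m pendant>/dev/null; python3 tr.py
```

```text
travel since grasp mm 33.92 Fy -3.43 F [ 1.1 -3.7  0.7] gap 0.0136 8.9667
travel since grasp mm 35.91 Fy -2.91 F [ 1.  -3.1  1.7] gap 0.0136 9.1333
travel since grasp mm 37.4 Fy -1.66 F [ 0.9 -1.8  2.7] gap 0.0139 9.3
travel since grasp mm 38.44 Fy -0.27 F [ 1.1 -0.5  2.4] gap 0.0135 9.4667
travel since grasp mm 39.45 Fy -0.19 F [ 2.1 -0.6  2. ] gap 0.0135 9.6333
travel since grasp mm 40.32 Fy -0.16 F [ 2.  -0.5  2. ] gap 0.0137 9.8
```

```bash

echo '[{"d": [-0.05, 0, 0], "jaw": 0}, {"jaw": 0}]' | python3 -m pendant>/dev/null; python3 tr.py
echo '[{"d": [-0.05, 0, 0], "jaw": 0}, {"jaw": 0}]' | python3 -m pendant>/dev/null; python3 tr.py
echo '[{"d": [-0.05, 0, 0], "jaw": 0}, {"jaw": 0}]' | python3 -m pendant>/dev/null; python3 tr.py
echo '[{"d": [-0.05, 0, 0], "jaw": 0}, {"jaw": 0}]' | python3 -m pendant>/dev/null; python3 tr.py
```

```text
travel since grasp mm 41.2 Fy -1.34 F [ 1.7 -1.7  3.3] gap 0.0136 9.9667
travel since grasp mm 42.31 Fy -0.21 F [ 2.3 -0.6  3.6] gap 0.0139 10.1333
travel since grasp mm 43.47 Fy 0.37 F [ 2.3 -0.   3.6] gap 0.014 10.3
travel since grasp mm 44.55 Fy 2.47 F [2.  2.2 3.7] gap 0.0136 10.4667
```

```bash

echo '[{"d": [-0.05, 0, 0], "jaw": 0}, {"jaw": 0}, {"jaw": 0}]' | python3 -m pendant>/dev/null; python3 tr.py
echo '[{"d": [-0.05, 0, 0], "jaw": 0}, {"jaw": 0}, {"jaw": 0}]' | python3 -m pendant>/dev/null; python3 tr.py
```

```text
travel since grasp mm 45.69 Fy 3.45 F [1.6 3.2 3.1] gap 0.0138 10.7167
travel since grasp mm 46.67 Fy 4.52 F [2.3 4.2 2.6] gap 0.014 10.9667
```

```bash

echo '[{"d": [-0.05, 0, 0], "jaw": 0}, {"jaw": 0}, {"jaw": 0}]' | python3 -m pendant>/dev/null; python3 tr.py
echo '[{"d": [-0.05, 0, 0], "jaw": 0}, {"jaw": 0}, {"jaw": 0}]' | python3 -m pendant>/dev/null; python3 tr.py
```

```text
travel since grasp mm 47.53 Fy 5.42 F [1.5 5.2 4.5] gap 0.0138 11.2167
travel since grasp mm 48.7 Fy 7.15 F [2.9 6.8 4.3] gap 0.0138 11.4667
```

```bash

echo '[{"d": [-0.035, 0, 0], "jaw": 0}, {"jaw": 0}, {"jaw": 0}]' | python3 -m pendant>/dev/null; python3 tr.py
echo '[{"d": [-0.035, 0, 0], "jaw": 0}, {"jaw": 0}, {"jaw": 0}]' | python3 -m pendant>/dev/null; python3 tr.py
```

```text
travel since grasp mm 49.44 Fy 7.06 F [2.2 6.8 4.2] gap 0.0137 11.7167
travel since grasp mm 49.82 Fy 5.59 F [2.8 5.2 5.2] gap 0.0136 11.9667
```

```bash

echo '[{"d": [-0.025, 0, 0], "jaw": 0}, {"jaw": 0}, {"jaw": 0}]' | python3 -m pendant; python3 tr.py
echo '[{"jaw": 0.018}, {"jaw": 0.018}, {"jaw": 0.018}, {"jaw": 0.018}]' | python3 -m pendant; python3 tr.py
echo '[{"jaw": 0}, {"jaw": 0}, {"jaw": 0}, {"jaw": 0}, {"jaw": 0}]' | python3 -m pendant 20; python3 tr.py
```

```text
time_s: 12.22
tcp_pos: [0.5307, -0.0777, 0.1103]
ee_rot: [-2.028, 2.399, -0.001]
ft_force: [2.9, 3.5, 2.6]
finger_gap: 0.0138
gripper_force: 25.0
travel since grasp mm 49.99 Fy 3.93 F [2.9 3.5 2.6] gap 0.0138 12.2167
time_s: 12.55
tcp_pos: [0.5291, -0.0782, 0.1094]
ee_rot: [2.025, -2.397, -0.003]
ft_force: [1.4, -1.1, -0.1]
finger_gap: 0.0176
gripper_force: 0.3
travel since grasp mm 49.24 Fy -0.85 F [ 1.4 -1.1 -0.1] gap 0.0176 12.55
time_s: 12.97
tcp_pos: [0.5307, -0.0781, 0.1097]
ee_rot: [2.028, -2.399, 0.0]
ft_force: [4.5, -1.8, -5.9]
finger_gap: 0.014
gripper_force: 20.0
travel since grasp mm 49.64 Fy -1.01 F [ 4.5 -1.8 -5.9] gap 0.014 12.9667
```

```bash

echo '[{"d": [-0.06, 0, 0], "jaw": 0}, {"jaw": 0}, {"jaw": 0}]' | python3 -m pendant>/dev/null; python3 tr.py
echo '[{"d": [0.12, 0, 0], "jaw": 0}, {"jaw": 0}, {"jaw": 0}]' | python3 -m pendant>/dev/null; python3 tr.py
echo '[{"d": [-0.06, 0, 0], "jaw": 0}, {"jaw": 0}, {"jaw": 0}]' | python3 -m pendant>/dev/null; python3 tr.py
python3 - <<'E'
from h import *
p,d,c=cap('wrist','w2.png'); q,_,_=cap('scene','s2.png')
o=np.vstack([cv2.resize(p[40:240,160:400],(480,400)),cv2.resize(q[170:260,180:380],(480,190))])
cv2.imwrite('pics/c2.png',o[:,:,::-1])
E
```

```text
travel since grasp mm 50.32 Fy -4.06 F [ 4.4 -4.9 -5.1] gap 0.0138 13.2167
travel since grasp mm 49.03 Fy 1.64 F [ 5.6  0.7 -7. ] gap 0.0139 13.4667
travel since grasp mm 49.81 Fy -1.15 F [ 5.4 -2.1 -6.8] gap 0.0138 13.7167
```

View pics/c2.png

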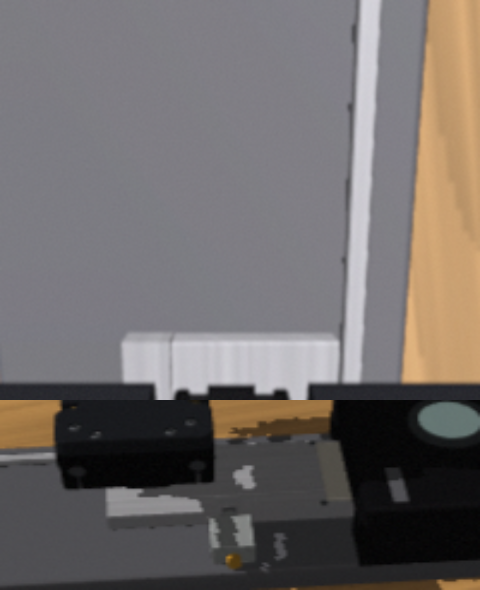

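The force reverses on either side of about 49.6 mm, so the ball is in the notch. I'll loosen once more so the tray centres, then re-grip and check.

```bash

echo '[{"d": [0.01, 0, 0], "jaw": 0.018}, {"jaw": 0.018}, {"jaw": 0.018}, {"jaw": 0.018}, {"jaw": 0.018}, {"jaw": 0.018}]' | python3 -m pendant >/dev/null; python3 tr.py
echo '[{"jaw": 0}, {"jaw": 0}, {"jaw": 0}, {"jaw": 0}, {"jaw": 0}, {"jaw": 0}]' | python3 -m pendant 15 >/dev/null; python3 tr.py
echo '[{"jaw": 0}, {"jaw": 0}, {"jaw": 0}, {"jaw": 0}, {"jaw": 0}, {"jaw": 0}]' | python3 -m pendant; python3 tr.py
```

```text
travel since grasp mm 49.63 Fy 0.67 F [-0.6  0.8  0.6] gap 0.0181 14.3167
travel since grasp mm 49.75 Fy -1.04 F [ 2.2 -1.4 -1.2] gap 0.0134 14.8167
time_s: 15.32
tcp_pos: [0.5307, -0.078, 0.1103]
ee_rot: [-2.028, 2.399, -0.001]
ft_force: [1.7, -2.3, -1.0]
finger_gap: 0.014
gripper_force: 15.0
travel since grasp mm 49.74 Fy -1.95 F [ 1.7 -2.3 -1. ] gap 0.014 15.3167
```

Loads are small, the tray is centred in the notch and the fin is held.

```bash
python3 -c "
from cell import robot
print(robot.job_done())"
```

```text
the job is handed in; nothing more can be done
None
```

The lid is pressed fully down, the tray has been slid about 50 mm until the spring ball sat in its notch, the fin is still held at 15 N, and the job was handed in at about 15 s; no verdict was returned.

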